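Seat a spring-loaded thermocouple and hold it for the gland nut

TASK

Take the spring-loaded thermocouple (the one with the rectangular black plug head) out of the rack, put its sheath down through the brass gland nut on top of the furnace end flange, and press it onto the bottom of the thermowell with a steady push of about 8 N, which drives the sheath back into its spring housing up to the black line on it. Never push the probe against the flange with more than 20 N, and leave the dial thermometer, the vial, the combustion boat and the stopper where they are. Finish while still holding the probe upright with that push, so that a colleague can tighten the gland nut; do not let go.

Things in the scene. Friction and masses are not known exactly. Their poses are not given: they have to be found in the camera images.
- probe: spring-loaded thermocouple, 0.14 kg, upright. Origin on its axis at the shoulder (underside) of the steel spring housing, z up. Housing 19 mm across, z 0 to 30 mm (hexagon 23 mm, z 6 to 13); below hangs the steel sheath, 8 mm thick, half-round tip, 100 mm long when the spring is free. It hangs by the shoulder in one outer hole of the rack, 115 mm above the bench; draw it straight up over 100 mm
- probe_head (a point): middle of the probe's black plastic plug head, 55 mm above the shoulder on the axis, so 155 mm above the tip with the spring free. The head is a block 22 mm along x, 32 mm along y, 48 mm high: grip it across the 22 mm (fingers close along x). Two plug pins stand on it up to 34 mm above this point
- probe_sheath (a joint): how far the sheath is pushed back into the spring housing, m: 0 free, 0.026 fully in, where it stops hard. Spring force along the axis: 2 N at the start of travel plus 0.5 N per mm, so 8 N at 0.012, when the thin black line round the sheath reaches the shoulder
- probe_tip (a point): lowest point of the sheath's half-round tip, on the probe axis
- flange: stainless end flange of a tube furnace, 110 mm diameter, on a square aluminium plate 130 x 130 x 10 mm fixed to the bench. Origin at the centre of the plate's underside, z up. On its axis the thermowell with the brass hexagon gland nut (24 mm across flats, top at 87 mm); 34 mm to its +x side a brass hose barb 92 mm high, 34 mm to its -x side a purge valve with black knob 88 mm high
- gland_mouth (a point): centre of the open mouth of the gland nut, 87 mm above the bench. The mouth is a flared lead-in, about 18 mm wide inside at the top, narrowing over 7 mm to a hole 11 mm wide through the nut (11 mm deep), then 12 to 13 mm wide down to the closed bottom of the well, 71 mm below the mouth (16 mm above the bench)
- well_seat: closed bottom of the thermowell, inside the flange: a steel disc 6 mm thick, origin at the centre of its underside, 10 mm above the bench; its top, 16 mm above the bench, is the stop for the probe tip
- rack: white plastic rack 78 x 164 x 115 mm, fixed to the bench, two decks with three holes 11.5 to 12.5 mm wide in a row along its y at -45, 0 and +45 mm; origin at the centre of its underside. Top deck upper face at 115 mm
- thermometer: dial thermometer with a round flat head, 44 mm diameter, its top 28 mm above the rack's deck, hanging in the other outer hole of the rack; leave it. Origin on its axis at the rack's upper face
- vial: small glass sample vial with pale cap, 27 mm diameter, 58 mm high, upright; bystander. Origin at the centre of its underside
- boat: white ceramic combustion boat 20 x 74 x 13 mm; bystander. Origin at the centre of its underside
- stopper: tan rubber stopper 33 mm diameter, 26 mm high; bystander. Origin at the centre of its underside
Things that resemble listed ones, but are neither listed nor needed, are in the scene too. What is shaped like the probe but brown, pink or red is not meant.

How it is judged:
On the way, in this order (a step that is already met when the one before it is completed fails the run):
1. the probe is drawn clear of the rack (z of probe_tip in the frame of rack above 0.117 m and contact force between the fingers and probe above 1 N), for 0.1 s.
2. the sheath is through the gland nut, its tip at least 20 mm below the mouth (z of probe_tip in the frame of gland_mouth below -0.02 m and horizontal distance between probe_tip and gland_mouth below 0.006 m), for 0.1 s.
At the end, for the whole second after the job is handed in: The robot still holds the probe (fingers touching it), upright within 0.08 rad and at rest, its tip on the bottom of the thermowell with a steady 5 to 11 N, the sheath pushed back 5 to 19 mm into its spring housing, the tip within 5 mm of the gland's axis (contact force between probe and well_seat between 5 and 11 N and value of joint probe_sheath between 0.005 and 0.019 m and horizontal distance between probe_tip and gland_mouth below 0.005 m and angle between probe's own z axis and vertical below 0.08 rad and linear speed of probe below 0.01 m/s and contact force between the fingers and probe above 1 N); the arm keeps its last pose, push and grip.
It fails at once if the probe is pushed against the flange, its gland or its well with more than 20 N (contact force between probe and flange above 20 N).
It fails at once if the dial thermometer is moved more than 15 mm (distance of thermometer from where it was at the start of the episode above 0.015 m).
It fails at once if the vial is moved more than 20 mm (distance of vial from where it was at the start of the episode above 0.02 m).
It fails at once if the combustion boat is moved more than 20 mm (distance of boat from where it was at the start of the episode above 0.02 m).
It fails at once if the stopper is moved more than 20 mm (distance of stopper from where it was at the start of the episode above 0.02 m).
It also fails if it takes over 51 s, if anything falls off the work surface, if the arm or the gripper's body presses on something with over 40 N, if the wrist force passes 120 N, or if a joint passes its speed limit or range.

ROBOT

A 7-joint arm with a two-finger parallel gripper is mounted at the origin on the work surface; the furniture and walls round the work are solid. World frame = base frame: x ahead of the robot, y to its left, z up, the work surface at z = 0. Lengths are in m, angles in rad, forces in N, time in s.
With the tool pointing down it reaches from about 0.4 to 0.85 m from the base axis. Payload 4.4 kg.
Tool frame: the origin (TCP) lies on the centre line of the jaws, within the pads' length; the fingertips stand 22 mm ahead of it and the grasp point (between the pads) lies 3 mm ahead of it; z points along the fingers, y is the line along which they close (so a half turn about z gives the same grasp; the last joint's range is limited). The gripper opens to 94 mm and grips with 3 to 60 N. Pads are 16 mm wide; open, the fingers measure 119 mm over their backs; the gripper's body (75 mm by 177 mm) begins 78 mm behind the grasp point.
Start: joints at [1.041, 0.628, 0.038, 1.517, -0.027, 0.996, -0.02], TCP at [0.291, -0.581, 0.227] pointing down, gripper open.
Joint ranges: [-3.06, 3.06], [-0.37, 2.12], [-1.25, 1.32], [0.18, 2.47], [-1.1, 4.24], [0.23, 1.98], [-2.94, 2.94]. Speed limits (rad/s): [2.57, 2.57, 3.14, 3.14, 3.14, 3.14, 3.14].

INTERFACE

Orientations are given as a rotation vector (axis times angle).
In Python, from workcell import r gives the robot as it stands. The module is installed in compiled form; this text tells all that it offers.
- The arm moves only by the tool apply_moves, never from a script. Its argument "commands" is a list of rows, each an object of numbers: "tx", "ty", "tz": the shift along the world's x, y, z in m; "wx", "wy", "wz": the turn, a rotation vector about the world's x, y, z in degrees; "gripper": the finger opening in m, from 0 to 0.094. A call has 1 to 12 rows; each row shifts and turns the commanded pose from where the row before left it; what a row does not reach is not made up. A row lasts 1/10 s, in which the tool goes at most 50 mm and 8.59 degrees, less where a joint would pass 70% of its speed; a pose out of reach is approached as far as the arm can. A call is refused whole if a number of a shift passes 0.05 or a number of a turn 8.59, either way. A call with a gripper value outside its range is refused whole. The fingers move at their own pace and stop on an object; "force" is the grip in N (left out, the last holds). Time passes only in rows, so rows that do not move let the fingers close. It gives the time, the measured TCP pose, the force, the opening and the grip force at its end, in the units of the state.
- r.sense(): the state, without advancing time (a new reading comes with each control period).
- r.grab_frame(name): name is "side" or "top" or "wrist"; returns a dict with "pixels" (480x640x3 uint8, red, green, blue), "depth" (480x640 float32, m along the optical axis (not along the pixel's ray), 0 where there is no reading), "fx", "fy", "cx", "cy" (pixels), "rvec" (rotation vector, rad) and "tvec" (3), from world to camera coordinates, as OpenCV has them. Camera axes: x right, y down, z forward; pixel columns grow to the right and rows downward; lengths in m; the calibration is good to about 2 mm. A picture is of the moment at which its call begins.
- r.close_job(): hands the job in; it is judged then, once.
Trained networks look in the newest picture that a camera, given by its name, has taken for a name from the list of things; names that differ only in an ending like _2 or _b are one class to them, and where a whole thing is asked for, a point or a joint stands for the part that bears it (a point fixed in the world has none). Each returns a list of dicts, best first, with "conf" (0 to 1); they miss things now and then, are a little off and sometimes report something else, mostly with a low value. They report only what shows in the picture. A call takes as long as a camera call. They do not tell look-alikes from the thing itself.
- r.boxes_of(query, camera): "centre" ([row, column] in pixels, amid what is visible of it).
- r.silhouettes(query, camera): "region" (480x640 bool, what is visible of it) and "centre" ([row, column] in pixels, amid what is visible of it).
The state is a dict: "t": time; "joints": joint angles; "joint_velocities": joint speeds; "joint_efforts": joint torques, N m; "ee_pos": TCP position; "eef_rot": TCP orientation; "force": force on the tool from outside, world axes, zero at the start; "ft_torque": the same for the moment, N m; "width": finger opening in m; "grasp_force": force on a finger pad.
Only numpy, scipy, OpenCV 4.12 (cv2) and the standard library are available. Lean on these libraries where they do the work, as an engineer would, in place of code of your own. Each camera call takes 0.05 s, during which the arm holds its last target. There are 200 camera calls.

## Working session

There is one attempt and no reset: what is moved stays moved. The work goes in short steps, Python scripts to look and compute and a tool call to move; the robot and the scene stay as the last step left them, time stands still between calls to the robot, and variables do not carry over. Pictures are saved under pics/ and viewed, at most 10 in all, crops included, and the job is handed in when it is done.

Besides the shell and the picture viewer there is one more tool, called by a JSON object that holds its "method" and its "body". apply_moves: Moves the arm, as the interface text tells. Its arguments: {"type":"object","properties":{"commands":{"type":"array"},"force":{"type":"number"}},"required":["commands"]}

```bash
mkdir -p pics
cat > h.py <<'E'
import numpy as np, cv2
from workcell import r
def grab(n):
    f=r.grab_frame(n); f['R']=cv2.Rodrigues(np.array(f['rvec'],float))[0]; f['t']=np.array(f['tvec'],float).ravel(); return f
def world(f,row,col,d=None):
    if d is None: d=f['depth'][int(round(row)),int(round(col))]
    p=np.array([(col-f['cx'])/f['fx']*d,(row-f['cy'])/f['fy']*d,d]); return f['R'].T@(p-f['t'])
def atz(f,row,col,z):
    c=-f['R'].T@f['t']; v=f['R'].T@np.array([(col-f['cx'])/f['fx'],(row-f['cy'])/f['fy'],1]); return c+v*(z-c[2])/v[2]
def proj(f,p):
    q=f['R']@np.array(p)+f['t']; return np.array([q[1]/q[2]*f['fy']+f['cy'],q[0]/q[2]*f['fx']+f['cx']])
def cloud(f):
    v,u=np.mgrid[:480,:640]; d=f['depth']
    P=np.stack([(u-f['cx'])/f['fx']*d,(v-f['cy'])/f['fy']*d,d],-1); W=(P-f['t'])@f['R']; W[d==0]=np.nan; return W
def save(n,im,s=1):
    im=im[...,::-1]; cv2.imwrite('pics/'+n,cv2.resize(im,None,fx=s,fy=s,interpolation=cv2.INTER_CUBIC))
E
python3 - <<'E'
from h import *
np.set_printoptions(precision=4,suppress=True)
s=r.sense(); print(s['t'],s['ee_pos'],s['eef_rot'],s['force'],s['width'])
for n in ['side','top']:
    f=grab(n); save(n+'0.png',f['pixels']); print(n,'cam at',-f['R'].T@f['t'],f['fx'])
    np.savez(''+n+'0.npz',**{k:f[k] for k in f})
    for q in ['probe_head','probe','flange','rack','thermometer','vial','boat','stopper']:
        for o in r.silhouettes(q,n)[:4]:
            c=o['centre']; m=o['region']; W=cloud(f)[m]
            print(q,round(o['conf'],2),np.round(c),m.sum(),'med',np.nanmedian(W,0),'zmax',np.nanpercentile(W[:,2],98))
print(r.sense()['t'])
E
```

```text
0.0 [ 0.2905 -0.5807  0.2266] [-3.0557 -0.7216  0.0007] [-0.4032  0.0415  0.3502] 0.0941239736231115
side cam at [ 0.4058 -0.9801  0.7646] 576.2186432053187
probe_head 0.84 [178. 342.] 490 med [0.6443 0.1984 0.1444] zmax 0.18097673235417555
probe_head 0.79 [196. 245.] 533 med [0.4081 0.1596 0.1403] zmax 0.17876696255111496
probe_head 0.73 [170. 292.] 436 med [0.5175 0.2045 0.1638] zmax 0.19751379833620183
probe_head 0.6 [154. 279.] 313 med [0.5082 0.3161 0.1577] zmax 0.1861456568527333
probe 0.88 [195. 244.] 531 med [0.4081 0.1596 0.1411] zmax 0.18024542825166334
probe 0.74 [171. 289.] 445 med [0.5173 0.2047 0.1608] zmax 0.1967356900246252
probe 0.68 [183. 341.] 535 med [0.6447 0.1989 0.1362] zmax 0.17783796826794354
probe 0.63 [154. 282.] 264 med [0.5072 0.3153 0.1591] zmax 0.17974052451600928
flange 0.64 [357. 304.] 4862 med [ 0.4888 -0.2646  0.0475] zmax 0.08570506353323558
rack 0.82 [221. 304.] 2777 med [0.5335 0.1127 0.0677] zmax 0.11533538968998037
thermometer 0.74 [201. 307.] 235 med [0.5481 0.1209 0.1411] zmax 0.1443948658364648
vial 0.68 [300. 396.] 353 med [ 0.6934 -0.1263 
[... 693 characters left out ...]
med [0.6396 0.2024 0.175 ] zmax 0.18780013130926182
probe 0.53 [244. 228.] 295 med [0.5128 0.2105 0.1903] zmax 0.20222502338066173
flange 0.88 [293. 420.] 2920 med [ 0.4837 -0.2273  0.0598] zmax 0.08871630912907458
rack 0.7 [250. 249.] 1959 med [0.5217 0.1709 0.1143] zmax 0.11955285845341758
thermometer 0.87 [234. 264.] 297 med [0.5463 0.1283 0.1438] zmax 0.14843520429797388
vial 0.54 [198. 380.] 158 med [ 0.6886 -0.1152  0.0529] zmax 0.06177594134324648
vial 0.38 [236. 268.] 339 med [0.5475 0.1281 0.1437] zmax 0.1484303486407909
boat 0.71 [275. 343.] 196 med [ 0.5093 -0.0517  0.0041] zmax 0.01566030197464446
stopper 0.64 [189. 305.] 135 med [0.696  0.0735 0.0257] zmax 0.0302263102452363
0.9
```

View crops.

Run:
```python
import numpy as np,cv2
a=np.load('side0.npz')['pixels'][120:470,170:450];b=np.load('top0.npz')['pixels'][140:380,140:480]
a=cv2.resize(a,None,fx=1.7,fy=1.7,interpolation=3);cv2.imwrite('pics/a.png',a[...,::-1])
cv2.imwrite('pics/b.png',cv2.resize(b,None,fx=2.3,fy=2.3,interpolation=3)[...,::-1])
```

```text
(no output)
```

View pics/a.png

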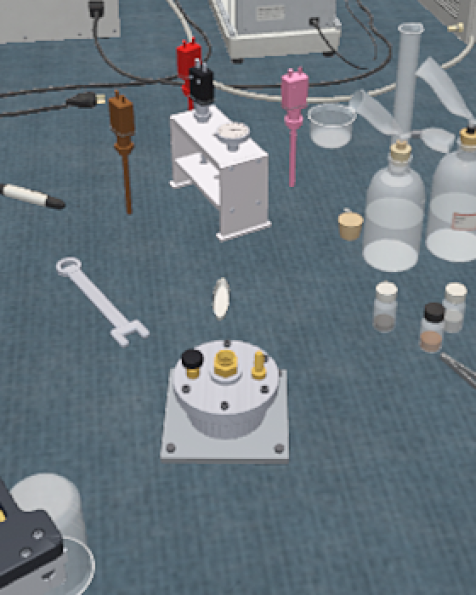

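View pics/b.png

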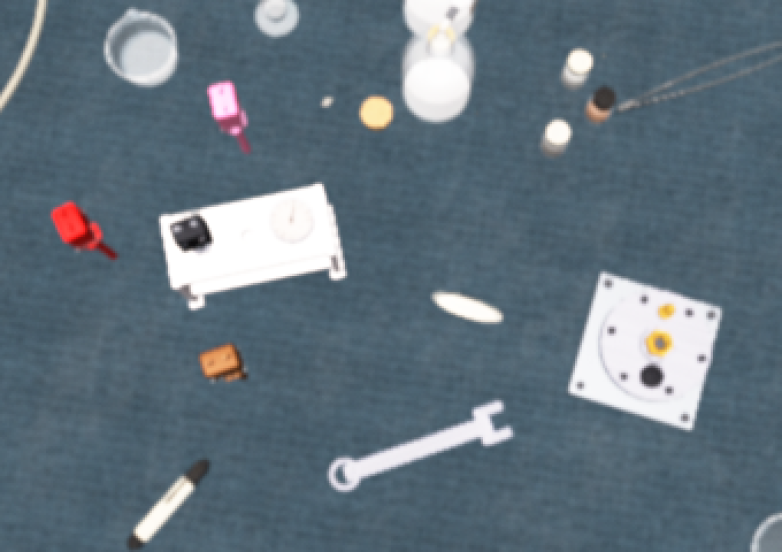

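The candidates in the side view are brown (196,245), pink (178,342), red (154,279) and black (170,292, top view 243,224). Only the black one hangs in the rack, in the outer hole opposite the dial thermometer, so that is the probe. The crop confirms it. The gland nut is the middle yellow hexagon on the flange. The black knob and the barb lie to its sides.

Run:
```python
from h import *
np.set_printoptions(precision=4,suppress=True)
from scipy.spatial.transform import Rotation as Ro
print('tool axes',Ro.from_rotvec(r.sense()['eef_rot']).as_matrix())
for n in ['top','side']:
    f=dict(np.load(n+'0.npz')); f['R']=cv2.Rodrigues(f['rvec'])[0]; f['t']=f['tvec'].ravel()
    W=cloud(f); px=f['pixels'].astype(int); hsv=cv2.cvtColor(f['pixels'],cv2.COLOR_RGB2HSV)
    near=np.hypot(W[...,0]-.515,W[...,1]-.21)<.045
    m=near&(px.sum(-1)<200)&(W[...,2]>.15)
    P=W[m]; print(n,'head n',m.sum(),'mean',P.mean(0),'zpct',np.percentile(P[:,2],[5,50,80,95]))
    top=P[(P[:,2]>.185)&(P[:,2]<.2)]
    rc=cv2.minAreaRect((top[:,:2]*1000).astype(np.float32)); print('head top rect mm',rc,len(top))
    rk=W[(np.abs(W[...,2]-.115)<.004)&(np.hypot(W[...,0]-.53,W[...,1]-.16)<.13)&(px.sum(-1)>450)]
    print('rack rect',cv2.minAreaRect((rk[:,:2]*1000).astype(np.float32)))
    g=(hsv[...,0]>18)&(hsv[...,0]<32)&(hsv[...,1]>140)&(np.hypot(W[...,0]-.485,W[...,1]+.23)<.08)
    k,l,st,c=cv2.connectedComponentsWithStats(g.astype(np.uint8))
    for i in range(1,k):
        if st[i,4]>15:
            w=W[l==i]; print('brass',st[i,4],c[i][::-1],'mean',w.mean(0),'zmax',w[:,2].max(),'at z .087',atz(f,c[i][1],c[i][0],.085))
    pl=W[(np.abs(W[...,2]-.010)<.004)&(np.hypot(W[...,0]-.485,W[...,1]+.23)<.11)&(px.sum(-1)>350)]
    print('plate',cv2.minAreaRect((pl[:,:2]*1000).astype(np.float32)))
f=grab('wrist'); s=r.sense(); c=-f['R'].T@f['t']; Rt=Ro.from_rotvec(s['eef_rot']).as_matrix()
print('wrist cam in tool',Rt.T@(c-s['ee_pos']),'fwd in tool',Rt.T@f['R'][2],'right',Rt.T@f['R'][0],f['fx'])
```

```text
tool axes [[ 0.8944  0.4473  0.    ]
 [ 0.4473 -0.8944  0.    ]
 [ 0.     -0.     -1.    ]]
top head n 76 mean [0.5112 0.2064 0.1845] zpct [0.1658 0.1889 0.1928 0.1952]
head top rect mm ((515.9557495117188, 210.24777221679688), (17.84461212158203, 27.117473602294922), 31.68309783935547) 46
rack rect ((571.9610595703125, 185.41903686523438), (153.74822998046875, 158.4795379638672), 20.075977325439453)
brass 21 [274.8571 429.2381] mean [ 0.5227 -0.2396  0.0826] zmax 0.09383839600082945 at z .087 [ 0.5223 -0.2392  0.085 ]
brass 51 [288.8039 426.2353] mean [ 0.4904 -0.2358  0.0841] zmax 0.09052959253297715 at z .087 [ 0.4903 -0.2356  0.085 ]
plate ((490.919921875, -236.94198608398438), (132.4985809326172, 130.39984130859375), 81.01649475097656)
side head n 250 mean [0.5174 0.2036 0.1734] zpct [0.1521 0.1732 0.1884 0.1922]
head top rect mm ((517.05078125, 210.96688842773438), (21.61737060546875, 34.67377853393555), 27.38905906677246) 73
rack rect ((574.3785400390625, 185.4769287109375), (157.26345825195312, 162.327880859375), 20.92778205871582)
brass 164 [333.2927 302.4085] mean [ 0.4916 -0.2398  0.0791] zmax 0.08843734829347934 at z .087 [ 0.4909 -0.2462  0.085 ]
brass 85 [335.2588 321.9647] mean [ 0.5249 -0.2466  0.0761] zmax 0.09235674205537509 at z .087 [ 0.5233 -0.256   0.085 ]
brass 33 [338.8485 283.1818] mean [ 0.458  -0.2385  0.0695] zmax 0.07934756267998953 at z .087 [ 0.4568 -0.255   0.085 ]
plate ((492.0461120605469, -238.06692504882812), (131.54751586914062, 129.7107391357422), 80.72529602050781)
wrist cam in tool [ 0.0782  0.0007 -0.1585] fwd in tool [-0.2754 -0.0007  0.9613] right [-0.0004  1.      0.0006] 419.43008638158835
```

{"method": "apply_moves", "body": {"commands": [{"tz":0.05},{"tz":0.05},{"tx":0.014,"ty":0.045,"wz":5.3},{"tx":0.014,"ty":0.045,"wz":5.3},{"tx":0.014,"ty":0.045,"wz":5.3},{"tx":0.014,"ty":0.045,"wz":5.3},{"tx":0.014,"ty":0.045,"wz":5.3},{"tx":0.014,"ty":0.045,"wz":5.3},{"tx":0.014,"ty":0.045,"wz":5.3},{"tx":0.014,"ty":0.045,"wz":5.3},{"tx":0.014,"ty":0.045,"wz":5.3},{"tx":0.014,"ty":0.045,"wz":5.3}]}}

```text
$.commands[0]: bad value
```

{"method": "apply_moves", "body": {"commands": [{"tx":0.014,"ty":0.045,"wz":5.3},{"tx":0.014,"ty":0.045,"wz":5.3},{"tx":0.014,"ty":0.045,"wz":5.3},{"tx":0.014,"ty":0.045,"wz":5.3},{"tx":0.014,"ty":0.045,"wz":5.3},{"tx":0.008,"ty":0.045,"wz":5.3},{"tx":0.007,"ty":0.045,"wz":5.3},{},{}]}}

```text
$.commands[0]: bad value
```

{"method": "apply_moves", "body": {"commands": [{"tx":0,"ty":0,"tz":0.05,"wx":0,"wy":0,"wz":0,"gripper":0.094},{"tx":0,"ty":0,"tz":0.05,"wx":0,"wy":0,"wz":0,"gripper":0.094},{"tx":0.014,"ty":0.045,"tz":0,"wx":0,"wy":0,"wz":5.3,"gripper":0.094},{"tx":0.014,"ty":0.045,"tz":0,"wx":0,"wy":0,"wz":5.3,"gripper":0.094},{"tx":0.014,"ty":0.045,"tz":0,"wx":0,"wy":0,"wz":5.3,"gripper":0.094},{"tx":0.014,"ty":0.045,"tz":0,"wx":0,"wy":0,"wz":5.3,"gripper":0.094},{"tx":0.014,"ty":0.045,"tz":0,"wx":0,"wy":0,"wz":5.3,"gripper":0.094},{"tx":0.014,"ty":0.045,"tz":0,"wx":0,"wy":0,"wz":5.3,"gripper":0.094},{"tx":0.014,"ty":0.045,"tz":0,"wx":0,"wy":0,"wz":5.3,"gripper":0.094},{"tx":0.014,"ty":0.045,"tz":0,"wx":0,"wy":0,"wz":5.3,"gripper":0.094}]}}

```text
t: 1.95
ee_pos: [0.4031, -0.2196, 0.3279]
eef_rot: [2.586, 1.783, 0.001]
force: [1.2, -0.3, 0.5]
width: 0.094
grasp_force: 0.0
```

{"method": "apply_moves", "body": {"commands": [{"tx":0.045,"ty":-0.01,"tz":0,"wx":0,"wy":0,"wz":0,"gripper":0.094},{"tx":0.042,"ty":-0.01,"tz":0,"wx":0,"wy":0,"wz":0,"gripper":0.094},{"tx":0,"ty":0,"tz":0,"wx":0,"wy":0,"wz":0,"gripper":0.094},{"tx":0,"ty":0,"tz":0,"wx":0,"wy":0,"wz":0,"gripper":0.094}]}}

```text
t: 2.35
ee_pos: [0.4898, -0.2411, 0.3269]
eef_rot: [-2.588, -1.779, 0.001]
force: [-0.1, -0.0, -0.8]
width: 0.0942
grasp_force: 0.0
```

```bash
cat >> h.py <<'E'
def brass(f,c0,show=None):
    W=cloud(f); hsv=cv2.cvtColor(f['pixels'],cv2.COLOR_RGB2HSV)
    g=(hsv[...,0]>15)&(hsv[...,0]<34)&(hsv[...,1]>120)
    k,l,st,c=cv2.connectedComponentsWithStats(g.astype(np.uint8))
    for i in range(1,k):
        if st[i,4]>60:
            w=W[l==i]; w=w[~np.isnan(w[:,0])]; t=w[w[:,2]>np.percentile(w[:,2],95)-.004]
            el=cv2.minEnclosingCircle((t[:,:2]*1000).astype(np.float32))
            print('brass',st[i,4],c[i][::-1].round(),'top z',np.percentile(w[:,2],95).round(4),'circ',el)
E
python3 - <<'E'
from h import *
f=grab('wrist'); save('w1.png',f['pixels']); np.savez('w1.npz',**f); print(r.sense()['ee_pos'])
brass(f,0)
E
```

```text
[ 0.48896334 -0.24124764  0.32710615]
brass 181 [189. 356.] top z 0.0936 circ ((523.6246948242188, -243.1489715576172), 4.536399841308594)
brass 375 [198. 323.] top z 0.0889 circ ((490.1836242675781, -238.4728546142578), 10.997420310974121)
brass 66 [348.   6.] top z 0.4088 circ ((439.93212890625, -188.23622131347656), 0.9275874495506287)
brass 1908 [422.  63.] top z 0.4248 circ ((452.5702209472656, -202.42601013183594), 7.765130043029785)
brass 1956 [422. 581.] top z 0.4245 circ ((542.68896484375, -237.33380126953125), 7.262859344482422)
```

View pics/w1.png

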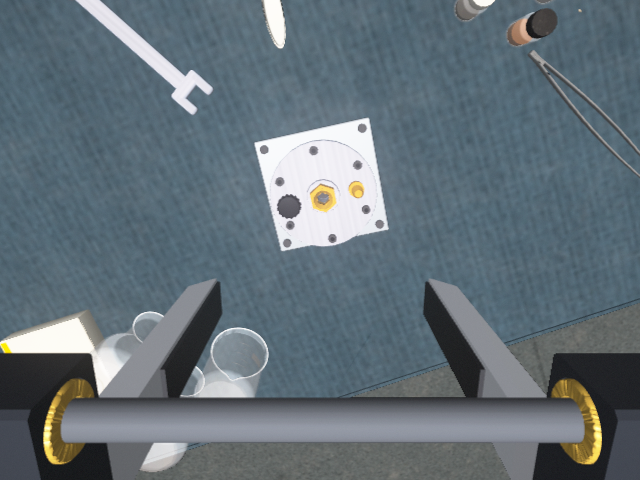

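The nut shows clearly at (198,323), with the barb at (189,356) and the knob at (206,289). All cameras agree on the gland at about (0.490,-0.238). Next, the probe.

{"method": "apply_moves", "body": {"commands": [{"tx":0.003,"ty":0.045,"tz":0,"wx":0,"wy":0,"wz":4.9,"gripper":0.094},{"tx":0.003,"ty":0.045,"tz":0,"wx":0,"wy":0,"wz":4.9,"gripper":0.094},{"tx":0.003,"ty":0.045,"tz":0,"wx":0,"wy":0,"wz":4.9,"gripper":0.094},{"tx":0.003,"ty":0.045,"tz":0,"wx":0,"wy":0,"wz":4.9,"gripper":0.094},{"tx":0.003,"ty":0.045,"tz":0,"wx":0,"wy":0,"wz":4.9,"gripper":0.094},{"tx":0.003,"ty":0.045,"tz":0,"wx":0,"wy":0,"wz":4.9,"gripper":0.094},{"tx":0.003,"ty":0.045,"tz":0,"wx":0,"wy":0,"wz":4.9,"gripper":0.094},{"tx":0.002,"ty":0.045,"tz":0,"wx":0,"wy":0,"wz":4.9,"gripper":0.094},{"tx":0.002,"ty":0.045,"tz":0,"wx":0,"wy":0,"wz":4.9,"gripper":0.094},{"tx":0.002,"ty":0.045,"tz":0,"wx":0,"wy":0,"wz":4.9,"gripper":0.094},{"tx":0,"ty":0,"tz":0,"wx":0,"wy":0,"wz":0,"gripper":0.094},{"tx":0,"ty":0,"tz":0,"wx":0,"wy":0,"wz":0,"gripper":0.094}]}}

```text
t: 3.6
ee_pos: [0.5159, 0.2084, 0.3276]
eef_rot: [1.617, 2.693, -0.002]
force: [-0.0, 0.0, 0.6]
width: 0.094
grasp_force: 0.0
```

```bash
cat > head.py <<'E'
from h import *
import sys
f=grab('wrist'); np.savez('w2.npz',**f); s=r.sense(); print(s['t'],s['ee_pos'],s['eef_rot'],s['joints'])
W=cloud(f); px=f['pixels'].astype(int)
m=(np.hypot(W[...,0]-.515,W[...,1]-.21)<.03)&(px.max(-1)<110)&(W[...,2]>.14)
P=W[m]; print(m.sum(),np.percentile(P[:,2],[5,25,50,75,95]))
m2=m&(W[...,2]>.187)&(W[...,2]<.198); T=W[m2]
print('top face',m2.sum(),T.mean(0),cv2.minAreaRect((T[:,:2]*1000).astype(np.float32)))
v,u=np.nonzero(m); print('px',v.mean(),u.mean())
y0,x0=int(v.mean()),int(u.mean()); save(sys.argv[1],f['pixels'][max(0,y0-110):y0+110,max(0,x0-140):x0+140],2.5)
for o in r.silhouettes('probe_head','wrist')[:3]: print(o['conf'],o['centre'],o['region'].sum())
E
python3 head.py w2.png
```

```text
3.65 [0.5163618  0.2069934  0.32753898] [ 1.62023459e+00  2.69046431e+00 -2.56949373e-03] [-0.06668527  0.4350243  -0.54706028  1.63178397  0.24486657  1.1445804
 -0.18779868]
1702 [0.41590826 0.41722487 0.41812632 0.41883023 0.41955116]
top face 0 [nan nan nan] ((0.0, 0.0), (0.0, 0.0), 0.0)
px 402.04230317273795 330.1192714453584
0.91 [273.8, 454.9] 1248
0.81 [200.7, 178.0] 2317
0.65 [80.0, 393.4] 1786head.py:8: RuntimeWarning: Mean of empty slice.
  print('top face',m2.sum(),T.mean(0),cv2.minAreaRect((T[:,:2]*1000).astype(np.float32)))
  ret = um.true_divide(
```

View pics/w2.png

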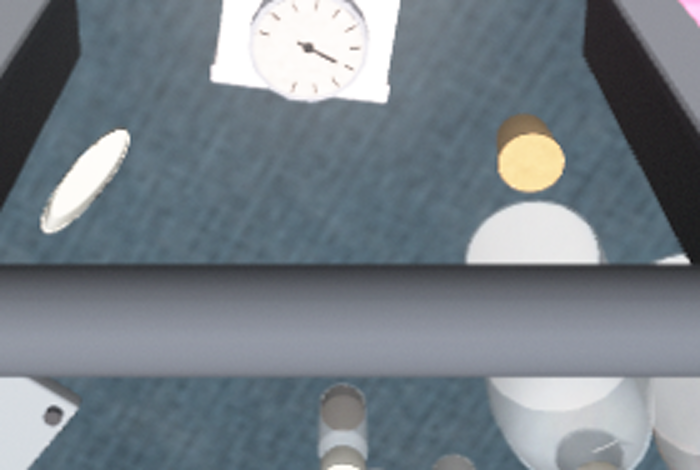

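The crop was centred on the gripper bar and shows the dial thermometer and the boat, not the probe. I'll fix the filter and reuse the same frame.

```bash
sed -i "s/f=grab('wrist'); np.savez('w2.npz',\*\*f)/import os; f=dict(np.load('w2.npz')) if len(sys.argv)>2 else grab('wrist'); np.savez('w2.npz',**f)/; s/(W\[...,2\]>.14)/(W[...,2]>.14)\&(W[...,2]<.23)/; /silhouettes/d" head.py; python3 head.py w3.png 1; python3 -c "
from h import *
f=dict(np.load('w2.npz')); print(proj(f,[.516,.21,.19]))"
```

```text
3.7 [0.51669326 0.20636256 0.32754396] [ 1.62199029e+00  2.68921726e+00 -2.56773497e-03] [-0.0658211   0.43500668 -0.54657302  1.63168491  0.24482652  1.14451566
 -0.18782181]
[229.23486713 326.40703362]Traceback (most recent call last):
  File "head.py", line 6, in <module>
    P=W[m]; print(m.sum(),np.percentile(P[:,2],[5,25,50,75,95]))
                          ~~~~~~~~~~~~~^^^^^^^^^^^^^^^^^^^^^^^^
    return _quantile_unchecked(
        a, q, axis, out, overwrite_input, method, keepdims, weights)
    return _ureduce(a,
                    func=_quantile_ureduce_func,
    ...<5 lines>...
                    overwrite_input=overwrite_input,
                    method=method)
    r = func(a, **kwargs)
    result = _quantile(arr,
                       quantiles=q,
    ...<2 lines>...
                       out=out,
                       weights=wgt)
    slices_having_nans = np.isnan(arr[-1, ...])
                                  ~~~^^^^^^^^^
IndexError: index -1 is out of bounds for axis 0 with size 0
```

Run:
```python
from h import *
f=dict(np.load('w2.npz')); W=cloud(f); px=f['pixels']
print(W[229,326],px[229,326],W[215:245:6,326])
m=(np.hypot(W[...,0]-.515,W[...,1]-.21)<.035)&(W[...,2]<.23); print(m.sum(), (f['depth'][180:280,280:380]==0).sum())
save('w3.png',px[120:340,180:470],2.5)
```

```text
[0.51521947 0.21078004 0.19333483] [132 126 127] [[0.50939184 0.22154684 0.20166482]
 [0.51111434 0.218292   0.20413723]
 [0.5144005  0.21229698 0.194242  ]
 [0.51657096 0.20824822 0.19377847]
 [0.51743548 0.20650259 0.20264891]]
4666 42
```

View pics/w3.png

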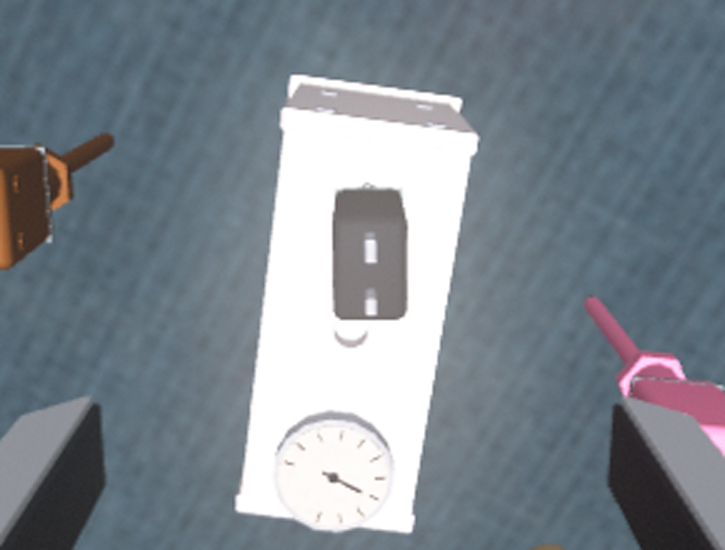

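The wrist view shows the dark plug head with two pins at crop (370,255), i.e. full image (222,328). It stands in the rack's outer hole opposite the dial and is already nearly aligned with the jaws. Next, its exact centre and yaw.

Run:
```python
from h import *
from scipy.spatial.transform import Rotation as Ro
f=dict(np.load('w2.npz')); W=cloud(f)
n=np.hypot(W[...,0]-.515,W[...,1]-.21)<.035
m=n&(W[...,2]>.189)&(W[...,2]<.198); T=W[m]; print(m.sum(),T.mean(0),cv2.minAreaRect((T[:,:2]*1000).astype(np.float32)))
rk=W[(np.abs(W[...,2]-.115)<.004)&(np.hypot(W[...,0]-.53,W[...,1]-.17)<.11)&(f['pixels'].min(-1)>150)]
print('rack',cv2.minAreaRect((rk[:,:2]*1000).astype(np.float32)))
s=r.sense(); y=Ro.from_rotvec(s['eef_rot']).as_matrix()[:,1]; print(s['ee_pos'],'tool y deg',np.degrees(np.arctan2(y[1],y[0])))
```

```text
1209 [0.51522397 0.21370652 0.19369914] ((515.5687866210938, 213.0166015625), (22.050573348999023, 31.50787353515625), 28.824682235717773)
rack ((565.8367309570312, 183.19052124023438), (143.23927307128906, 160.38616943359375), 20.278886795043945)
[0.51669326 0.20636256 0.32754396] tool y deg 27.807745778016155
```

{"method": "apply_moves", "body": {"commands": [{"tx":-0.001,"ty":0.006,"tz":-0.02,"wx":0,"wy":0,"wz":1,"gripper":0.094},{"tx":0,"ty":0,"tz":-0.04,"wx":0,"wy":0,"wz":0,"gripper":0.094},{"tx":0,"ty":0,"tz":0,"wx":0,"wy":0,"wz":0,"gripper":0.094},{"tx":0,"ty":0,"tz":0,"wx":0,"wy":0,"wz":0,"gripper":0.094},{"tx":0,"ty":0,"tz":0,"wx":0,"wy":0,"wz":0,"gripper":0.094}]}}

```text
t: 4.2
ee_pos: [0.5169, 0.2143, 0.2693]
eef_rot: [1.596, 2.704, 0.003]
force: [0.2, 0.3, 0.6]
width: 0.0938
grasp_force: 0.0
```

{"method": "apply_moves", "body": {"commands": [{"tx":-0.001,"ty":-0.002,"tz":-0.03,"wx":0,"wy":0,"wz":0,"gripper":0.094},{"tx":0,"ty":0,"tz":-0.03,"wx":0,"wy":0,"wz":0,"gripper":0.094},{"tx":0,"ty":0,"tz":-0.026,"wx":0,"wy":0,"wz":0,"gripper":0.094},{"tx":0,"ty":0,"tz":-0.01,"wx":0,"wy":0,"wz":0,"gripper":0.094},{"tx":0,"ty":0,"tz":0,"wx":0,"wy":0,"wz":0,"gripper":0.094},{"tx":0,"ty":0,"tz":0,"wx":0,"wy":0,"wz":0,"gripper":0.094},{"tx":0,"ty":0,"tz":0,"wx":0,"wy":0,"wz":0,"gripper":0.094}]}}

```text
t: 4.9
ee_pos: [0.5158, 0.2133, 0.1731]
eef_rot: [1.595, 2.705, 0.004]
force: [-0.3, 0.4, -0.7]
width: 0.0941
grasp_force: 0.0
```

{"method": "apply_moves", "body": {"commands": [{"tx":0,"ty":0,"tz":0,"wx":0,"wy":0,"wz":0,"gripper":0.04},{"tx":0,"ty":0,"tz":0,"wx":0,"wy":0,"wz":0,"gripper":0.03},{"tx":0,"ty":0,"tz":0,"wx":0,"wy":0,"wz":0,"gripper":0.015},{"tx":0,"ty":0,"tz":0,"wx":0,"wy":0,"wz":0,"gripper":0.01},{"tx":0,"ty":0,"tz":0,"wx":0,"wy":0,"wz":0,"gripper":0.01},{"tx":0,"ty":0,"tz":0,"wx":0,"wy":0,"wz":0,"gripper":0.01}], "force": 40}}

```text
t: 5.5
ee_pos: [0.5148, 0.2127, 0.1715]
eef_rot: [-1.595, -2.706, 0.0]
force: [-0.1, -0.9, 0.1]
width: 0.0495
grasp_force: 0.0
```

{"method": "apply_moves", "body": {"commands": [{"tx":0,"ty":0,"tz":0,"wx":0,"wy":0,"wz":0,"gripper":0.01},{"tx":0,"ty":0,"tz":0,"wx":0,"wy":0,"wz":0,"gripper":0.01},{"tx":0,"ty":0,"tz":0,"wx":0,"wy":0,"wz":0,"gripper":0.01},{"tx":0,"ty":0,"tz":0,"wx":0,"wy":0,"wz":0,"gripper":0.01},{"tx":0,"ty":0,"tz":0,"wx":0,"wy":0,"wz":0,"gripper":0.01},{"tx":0,"ty":0,"tz":0,"wx":0,"wy":0,"wz":0,"gripper":0.01},{"tx":0,"ty":0,"tz":0,"wx":0,"wy":0,"wz":0,"gripper":0.01},{"tx":0,"ty":0,"tz":0,"wx":0,"wy":0,"wz":0,"gripper":0.01}]}}

```text
t: 6.3
ee_pos: [0.5151, 0.2129, 0.1716]
eef_rot: [1.595, 2.706, 0.001]
force: [0.9, 0.2, -1.2]
width: 0.0222
grasp_force: 40.0
```

{"method": "apply_moves", "body": {"commands": [{"tx":0,"ty":0,"tz":0.015,"wx":0,"wy":0,"wz":0,"gripper":0.01},{"tx":0,"ty":0,"tz":0.02,"wx":0,"wy":0,"wz":0,"gripper":0.01},{"tx":0,"ty":0,"tz":0.025,"wx":0,"wy":0,"wz":0,"gripper":0.01},{"tx":0,"ty":0,"tz":0.025,"wx":0,"wy":0,"wz":0,"gripper":0.01},{"tx":0,"ty":0,"tz":0.025,"wx":0,"wy":0,"wz":0,"gripper":0.01},{"tx":0,"ty":0,"tz":0.025,"wx":0,"wy":0,"wz":0,"gripper":0.01},{"tx":0,"ty":0,"tz":0.015,"wx":0,"wy":0,"wz":0,"gripper":0.01},{"tx":0,"ty":0,"tz":0,"wx":0,"wy":0,"wz":0,"gripper":0.01},{"tx":0,"ty":0,"tz":0,"wx":0,"wy":0,"wz":0,"gripper":0.01}]}}

```text
t: 7.2
ee_pos: [0.5141, 0.2122, 0.3207]
eef_rot: [-1.595, -2.706, 0.002]
force: [0.0, 0.8, -0.7]
width: 0.0221
grasp_force: 40.0
```

{"method": "apply_moves", "body": {"commands": [{"tx":-0.002,"ty":-0.03,"tz":0,"wx":0,"wy":0,"wz":-4.5,"gripper":0.01},{"tx":-0.002,"ty":-0.043,"tz":0,"wx":0,"wy":0,"wz":-4.5,"gripper":0.01},{"tx":-0.002,"ty":-0.043,"tz":0,"wx":0,"wy":0,"wz":-4.5,"gripper":0.01},{"tx":-0.002,"ty":-0.043,"tz":0,"wx":0,"wy":0,"wz":-4.5,"gripper":0.01},{"tx":-0.002,"ty":-0.043,"tz":0,"wx":0,"wy":0,"wz":-4.5,"gripper":0.01},{"tx":-0.002,"ty":-0.043,"tz":0,"wx":0,"wy":0,"wz":-4.5,"gripper":0.01},{"tx":-0.002,"ty":-0.043,"tz":0,"wx":0,"wy":0,"wz":-4.5,"gripper":0.01},{"tx":-0.002,"ty":-0.043,"tz":0,"wx":0,"wy":0,"wz":-4.5,"gripper":0.01},{"tx":-0.002,"ty":-0.043,"tz":0,"wx":0,"wy":0,"wz":-4.5,"gripper":0.01},{"tx":-0.002,"ty":-0.043,"tz":0,"wx":0,"wy":0,"wz":-4.5,"gripper":0.01},{"tx":-0.002,"ty":-0.035,"tz":0,"wx":0,"wy":0,"wz":-4.5,"gripper":0.01},{"tx":0,"ty":0,"tz":0,"wx":0,"wy":0,"wz":0,"gripper":0.01}]}}

```text
t: 8.4
ee_pos: [0.4901, -0.2456, 0.3193]
eef_rot: [-2.591, -1.776, 0.008]
force: [-0.6, -0.4, -2.2]
width: 0.0217
grasp_force: 40.0
```

{"method": "apply_moves", "body": {"commands": [{"tx":0,"ty":0,"tz":0,"wx":0,"wy":0,"wz":0,"gripper":0.01},{"tx":0,"ty":0,"tz":0,"wx":0,"wy":0,"wz":0,"gripper":0.01},{"tx":0,"ty":0,"tz":0,"wx":0,"wy":0,"wz":0,"gripper":0.01}]}}

```text
t: 8.7
ee_pos: [0.493, -0.2375, 0.3212]
eef_rot: [-2.578, -1.793, -0.0]
force: [-0.1, 0.6, -1.0]
width: 0.0216
grasp_force: 40.0
```

```bash
cat > tip.py <<'E'
from h import *
import sys
np.set_printoptions(precision=4,suppress=True)
s=r.sense(); e=s['ee_pos']; print(s['t'],e)
for n in ['wrist','side']:
    f=grab(n); np.savez(n+'t.npz',**f); W=cloud(f); c=-f['R'].T@f['t']
    top=e[2]+.0-.052-.055; # about shoulder -... below housing
    m=(np.hypot(W[...,0]-e[0],W[...,1]-e[1])<.025)&(W[...,2]<e[2]-.062)&(W[...,2]>.1)
    P=W[m]; P=P[~np.isnan(P[:,0])]; print(n,len(P),'zmin',P[:,2].min() if len(P) else None)
    if len(P)>30:
        v,u=np.nonzero(m)
        for lo in np.arange(P[:,2].min(),P[:,2].max(),.015):
            k=(P[:,2]>=lo)&(P[:,2]<lo+.015)
            if k.sum()<5: continue
            q=P[k].mean(0); d=q-c; d[2]=0; d/=np.linalg.norm(d); a=q+d*np.pi/4*.004
            print('  z%.3f axis'%q[2],a[:2],'halfspread',np.ptp(P[k]@np.array([-d[1],d[0],0]))/2)
    brass(f,0)
f=dict(np.load('wristt.npz')); save(sys.argv[1],f['pixels'][60:360,160:480],2)
E
python3 tip.py t1.png
```

```text
8.7 [ 0.493  -0.2375  0.3212]
wrist 347 zmin 0.1696181257042758
  z0.178 axis [ 0.4915 -0.2387] halfspread 0.0036896399044015205
  z0.193 axis [ 0.4913 -0.2388] halfspread 0.003924571621271855
  z0.208 axis [ 0.4915 -0.2389] halfspread 0.0037995350385657267
  z0.222 axis [ 0.4915 -0.2387] halfspread 0.003601267247658635
  z0.237 axis [ 0.4914 -0.2388] halfspread 0.003965737364092725
brass 183 [195. 355.] top z 0.094 circ ((523.9942016601562, -243.2317352294922), 4.634902477264404)
brass 398 [204. 321.] top z 0.0888 circ ((490.1920166015625, -238.13182067871094), 10.892059326171875)
brass 276 [375.  13.] top z 0.0298 circ ((248.47021484375, -269.7986755371094), 213.91403198242188)
brass 739 [423. 257.] top z 0.4196 circ ((488.8896179199219, -211.02297973632812), 7.1268205642700195)
brass 705 [422. 387.] top z 0.4191 circ ((511.75189208984375, -220.17111206054688), 7.198040008544922)
side 229 zmin 0.16503841347523063
  z0.173 axis [ 0.4939 -0.2378] halfspread 0.0033709087474557142
  z0.188 axis [ 0.4943 -0.2375] halfspread 0.0033462968907929658
  z0.203 axis [ 0.4945 -0.238 ] halfspread 0.0033007963241468152
  z0.218 axis [ 0.4936 -0.2381] halfspread 0.003981923766691764
  z0.233 axis [ 0.4932 -0.2382] halfspread 0.003250600078582022
  z0.247 axis [ 0.4933 -0.2382] halfspread 0.0032353221201316673
  z0.257 axis [ 0.4939 -0.2386] halfspread 0.00313448917801995
brass 184 [155. 299.] top z 0.4278 circ ((491.54058837890625, -257.6274108886719), 36.94498062133789)
brass 74 [200. 535.] top z 0.1666 circ ((1025.505859375, 10.154326438903809), 13.05835247039795)
brass 172 [333. 302.] top z 0.086 circ ((491.9978332519531, -238.56900024414062), 10.885939598083496)
brass 94 [335. 322.] top z 0.0897 circ ((526.0728759765625, -243.91558837890625), 5.548417568206787)
brass 883 [456.  44.] top z 0.0275 circ ((94.00897216796875, -351.6598815917969), 83.50466918945312)
```

View pics/t1.png

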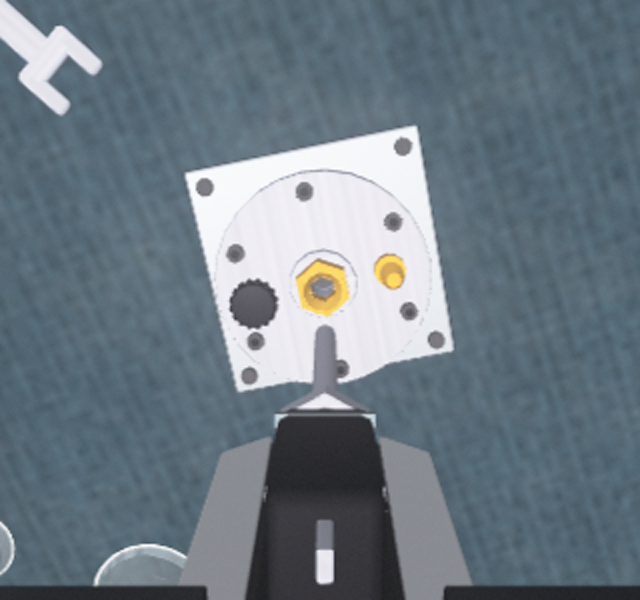

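In the crop, the vertical sheath tip is at (325,330) and the nut mouth at (322,288). Both cameras put the tip about 1.5 mm too far in +x, and the probe hangs vertically.

{"method": "apply_moves", "body": {"commands": [{"tx":-0.0015,"ty":0,"tz":-0.01,"wx":0,"wy":0,"wz":0,"gripper":0.01},{"tx":0,"ty":0,"tz":-0.02,"wx":0,"wy":0,"wz":0,"gripper":0.01},{"tx":0,"ty":0,"tz":-0.02,"wx":0,"wy":0,"wz":0,"gripper":0.01},{"tx":0,"ty":0,"tz":-0.015,"wx":0,"wy":0,"wz":0,"gripper":0.01},{"tx":0,"ty":0,"tz":0,"wx":0,"wy":0,"wz":0,"gripper":0.01},{"tx":0,"ty":0,"tz":0,"wx":0,"wy":0,"wz":0,"gripper":0.01},{"tx":0,"ty":0,"tz":0,"wx":0,"wy":0,"wz":0,"gripper":0.01},{"tx":0,"ty":0,"tz":0,"wx":0,"wy":0,"wz":0,"gripper":0.01}]}}

```text
t: 9.6
ee_pos: [0.4918, -0.2395, 0.2573]
eef_rot: [2.58, 1.789, 0.001]
force: [0.7, -0.9, -1.1]
width: 0.022
grasp_force: 40.0
```

```bash
python3 tip.py t2.png
python3 - <<'E'
from workcell import r
for i in range(4): r.grab_frame('wrist'); s=r.sense(); print(s['ee_pos'],s['force'])
E
```

```text
9.6 [ 0.4918 -0.2395  0.2573]
wrist 348 zmin 0.1056031087493545
  z0.114 axis [ 0.4906 -0.2409] halfspread 0.0034038165795146624
  z0.129 axis [ 0.4906 -0.2412] halfspread 0.003966050076634364
  z0.143 axis [ 0.4906 -0.2411] halfspread 0.0038021767412211305
  z0.158 axis [ 0.4905 -0.2409] halfspread 0.0035923746990714767
  z0.173 axis [ 0.4904 -0.241 ] halfspread 0.003982308674609303
brass 273 [206. 360.] top z 0.0936 circ ((523.5126953125, -242.88465881347656), 4.5162177085876465)
brass 472 [214. 320.] top z 0.0888 circ ((490.2578430175781, -238.35333251953125), 11.059782028198242)
brass 735 [423. 257.] top z 0.3556 circ ((487.47723388671875, -213.06651306152344), 6.801230430603027)
brass 703 [422. 387.] top z 0.3553 circ ((510.5289306640625, -222.11660766601562), 7.323532581329346)
brass 505 [464.  40.] top z 0.0299 circ ((240.71449279785156, -313.35247802734375), 207.33648681640625)
side 204 zmin 0.10169422813216364
  z0.109 axis [ 0.493  -0.2396] halfspread 0.0034746477131895603
  z0.124 axis [ 0.4933 -0.2394] halfspread 0.0034516624321836997
  z0.139 axis [ 0.4927 -0.2401] halfs
[... 397 characters left out ...]
[200. 535.] top z 0.1663 circ ((1024.24853515625, 11.110864639282227), 15.167695045471191)
brass 172 [333. 302.] top z 0.0859 circ ((490.5884704589844, -238.36703491210938), 12.525778770446777)
brass 94 [335. 322.] top z 0.0898 circ ((525.1590576171875, -245.29891967773438), 5.0804219245910645)
brass 883 [456.  44.] top z 0.0273 circ ((93.96855163574219, -349.3634338378906), 84.63275146484375)
[ 0.49154568 -0.23944329  0.25698561] [-0.0433366  -0.02644888 -0.7083519 ]
[ 0.49149864 -0.23942592  0.25690315] [-0.66540746 -0.28560962 -1.47101715]
[ 0.49142417 -0.2394159   0.25678611] [-0.38717702 -0.19451287 -0.80247681]
[ 0.49138139 -0.23937671  0.25666799] [ 1.1385172  -0.0643855  -2.08253097]
```

View pics/t2.png

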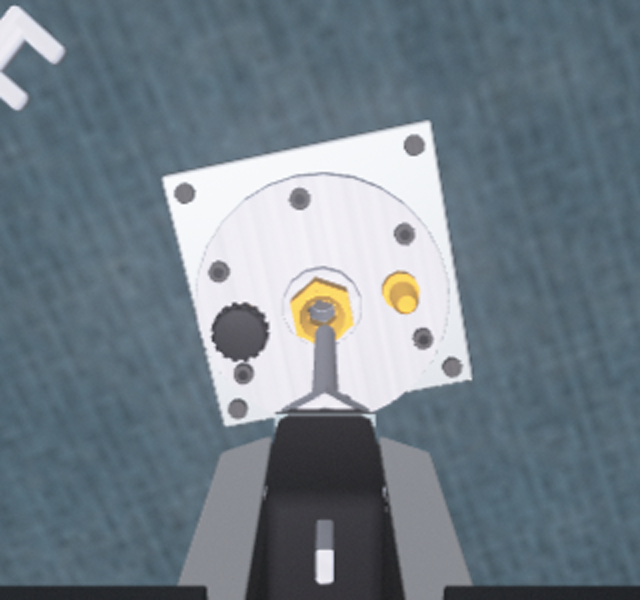

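The nut mouth is at crop (321,312) and the tip at (324,332), right above it. The tip needs about 2 mm in +y.

{"method": "apply_moves", "body": {"commands": [{"tx":-0.0005,"ty":0.002,"tz":-0.004,"wx":0,"wy":0,"wz":0,"gripper":0.01},{"tx":0,"ty":0,"tz":-0.005,"wx":0,"wy":0,"wz":0,"gripper":0.01},{"tx":0,"ty":0,"tz":-0.004,"wx":0,"wy":0,"wz":0,"gripper":0.01},{"tx":0,"ty":0,"tz":-0.004,"wx":0,"wy":0,"wz":0,"gripper":0.01},{"tx":0,"ty":0,"tz":-0.003,"wx":0,"wy":0,"wz":0,"gripper":0.01},{"tx":0,"ty":0,"tz":0,"wx":0,"wy":0,"wz":0,"gripper":0.01}]}}

```text
t: 10.5
ee_pos: [0.4905, -0.2372, 0.2359]
eef_rot: [-2.581, -1.789, 0.001]
force: [0.9, -1.3, -1.6]
width: 0.0216
grasp_force: 40.0
```

{"method": "apply_moves", "body": {"commands": [{"tx":0.0002,"ty":0,"tz":-0.003,"wx":0,"wy":0,"wz":0,"gripper":0.01},{"tx":0,"ty":0,"tz":-0.003,"wx":0,"wy":0,"wz":0,"gripper":0.01},{"tx":0,"ty":0,"tz":-0.002,"wx":0,"wy":0,"wz":0,"gripper":0.01},{"tx":0,"ty":0,"tz":0,"wx":0,"wy":0,"wz":0,"gripper":0.01}]}}

```text
t: 10.9
ee_pos: [0.4908, -0.2373, 0.2282]
eef_rot: [-2.581, -1.79, 0.0]
force: [-0.6, 0.4, -1.1]
width: 0.0217
grasp_force: 40.0
```

```bash
python3 tip.py t3.png | grep -v brass; python3 -c "
from workcell import r
import numpy as np
F=[]
for i in range(4): r.grab_frame('wrist'); F.append(r.sense()['force'])
print(np.mean(F,0),r.sense()['ee_pos'])"
```

```text
10.9 [ 0.4908 -0.2373  0.2282]
wrist 267 zmin 0.10000583103612236
  z0.108 axis [ 0.4892 -0.2387] halfspread 0.0038611299160585255
  z0.122 axis [ 0.4893 -0.2387] halfspread 0.0036961828091461313
  z0.138 axis [ 0.4894 -0.2386] halfspread 0.003756701101958526
  z0.148 axis [ 0.4891 -0.2385] halfspread 0.0036120608906453078
side 148 zmin 0.10055350406165828
  z0.108 axis [ 0.4915 -0.2374] halfspread 0.003495380138793025
  z0.123 axis [ 0.4921 -0.2374] halfspread 0.0034674567549447532
  z0.138 axis [ 0.4919 -0.2371] halfspread 0.0034703195722986524
  z0.153 axis [ 0.492  -0.2375] halfspread 0.0034256082693226997
  z0.163 axis [ 0.492  -0.2375] halfspread 0.003337865865278955
[ 0.07167634 -0.13916072 -1.05327106] [ 0.49108352 -0.23738019  0.22860163]
```

View pics/t3.png

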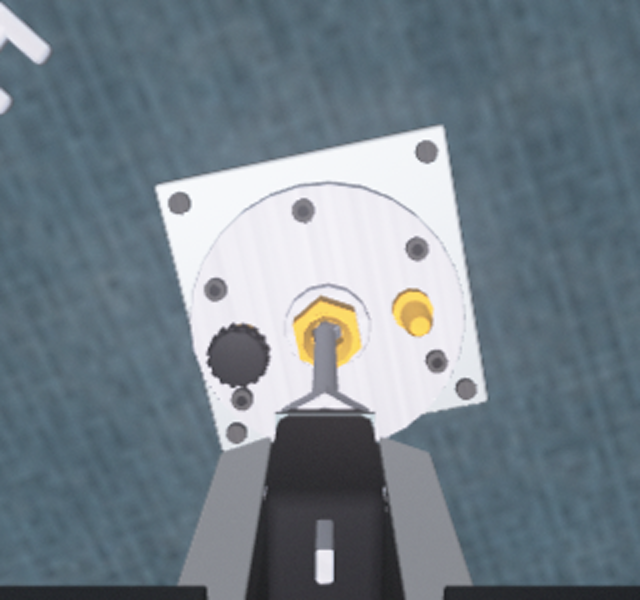

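The tip is inside the mouth at crop (326,330), with no contact force. I'll keep going down.

{"method": "apply_moves", "body": {"commands": [{"tx":0,"ty":0,"tz":-0.004,"wx":0,"wy":0,"wz":0,"gripper":0.01},{"tx":0,"ty":0,"tz":-0.005,"wx":0,"wy":0,"wz":0,"gripper":0.01},{"tx":0,"ty":0,"tz":-0.005,"wx":0,"wy":0,"wz":0,"gripper":0.01},{"tx":0,"ty":0,"tz":-0.004,"wx":0,"wy":0,"wz":0,"gripper":0.01},{"tx":0,"ty":0,"tz":0,"wx":0,"wy":0,"wz":0,"gripper":0.01}]}}

```text
t: 11.7
ee_pos: [0.4905, -0.2371, 0.2096]
eef_rot: [-2.581, -1.789, 0.001]
force: [-0.4, 0.4, -1.4]
width: 0.0219
grasp_force: 40.0
```

{"method": "apply_moves", "body": {"commands": [{"tx":0,"ty":0,"tz":-0.005,"wx":0,"wy":0,"wz":0,"gripper":0.01},{"tx":0,"ty":0,"tz":-0.006,"wx":0,"wy":0,"wz":0,"gripper":0.01},{"tx":0,"ty":0,"tz":-0.006,"wx":0,"wy":0,"wz":0,"gripper":0.01},{"tx":0,"ty":0,"tz":-0.006,"wx":0,"wy":0,"wz":0,"gripper":0.01},{"tx":0,"ty":0,"tz":-0.005,"wx":0,"wy":0,"wz":0,"gripper":0.01},{"tx":0,"ty":0,"tz":0,"wx":0,"wy":0,"wz":0,"gripper":0.01},{"tx":0,"ty":0,"tz":0,"wx":0,"wy":0,"wz":0,"gripper":0.01}]}}

```text
t: 12.4
ee_pos: [0.491, -0.2373, 0.1824]
eef_rot: [-2.582, -1.79, 0.0]
force: [-0.1, 0.4, -0.2]
width: 0.0221
grasp_force: 40.0
```

{"method": "apply_moves", "body": {"commands": [{"tx":0,"ty":0,"tz":-0.003,"wx":0,"wy":0,"wz":0,"gripper":0.01},{"tx":0,"ty":0,"tz":-0.003,"wx":0,"wy":0,"wz":0,"gripper":0.01},{"tx":0,"ty":0,"tz":-0.003,"wx":0,"wy":0,"wz":0,"gripper":0.01},{"tx":0,"ty":0,"tz":-0.003,"wx":0,"wy":0,"wz":0,"gripper":0.01},{"tx":0,"ty":0,"tz":-0.003,"wx":0,"wy":0,"wz":0,"gripper":0.01},{"tx":0,"ty":0,"tz":0,"wx":0,"wy":0,"wz":0,"gripper":0.01},{"tx":0,"ty":0,"tz":0,"wx":0,"wy":0,"wz":0,"gripper":0.01}]}}

```text
t: 13.1
ee_pos: [0.4911, -0.2374, 0.1677]
eef_rot: [2.582, 1.79, 0.0]
force: [-0.1, 0.5, 3.7]
width: 0.0219
grasp_force: 40.0
```

```bash
cat > fz.py <<'E'
from workcell import r
import numpy as np
F=[];Z=[]
for i in range(8): r.grab_frame('wrist'); s=r.sense(); F.append(s['force']); Z.append(s['ee_pos'])
print(s['t'],'F',np.mean(F,0).round(2),np.std(F,0).round(2),'pos',Z[0],Z[-1])
E
python3 fz.py
```

```text
13.5 F [-0.34  0.04  3.49] [0.46 0.35 0.37] pos [ 0.49113433 -0.23740817  0.16777093] [ 0.4910722  -0.23738125  0.16758431]
```

The push is about 4.5 N at 5 mm of compression, which agrees with the spring and with the well bottom at 16 mm. It needs 7 mm more.

{"method": "apply_moves", "body": {"commands": [{"tx":0,"ty":0,"tz":-0.002,"wx":0,"wy":0,"wz":0,"gripper":0.01},{"tx":0,"ty":0,"tz":-0.002,"wx":0,"wy":0,"wz":0,"gripper":0.01},{"tx":0,"ty":0,"tz":-0.002,"wx":0,"wy":0,"wz":0,"gripper":0.01},{"tx":0,"ty":0,"tz":-0.001,"wx":0,"wy":0,"wz":0,"gripper":0.01},{"tx":0,"ty":0,"tz":0,"wx":0,"wy":0,"wz":0,"gripper":0.01},{"tx":0,"ty":0,"tz":0,"wx":0,"wy":0,"wz":0,"gripper":0.01},{"tx":0,"ty":0,"tz":0,"wx":0,"wy":0,"wz":0,"gripper":0.01},{"tx":0,"ty":0,"tz":0,"wx":0,"wy":0,"wz":0,"gripper":0.01},{"tx":0,"ty":0,"tz":0,"wx":0,"wy":0,"wz":0,"gripper":0.01}]}}

```text
t: 14.4
ee_pos: [0.4912, -0.2374, 0.1607]
eef_rot: [2.581, 1.79, 0.0]
force: [-0.5, 0.5, 6.6]
width: 0.0217
grasp_force: 40.0
```

```bash
python3 fz.py; python3 tip.py t4.png | grep -v brass
```

```text
14.8 F [-0.88  0.31  6.66] [0.28 0.44 0.36] pos [ 0.49119153 -0.23739027  0.16071382] [ 0.49116372 -0.23738954  0.16069142]
14.8 [ 0.4912 -0.2374  0.1607]
wrist 0 zmin None
side 0 zmin None
```

```bash
python3 -c "
from workcell import r
print(r.close_job())"
```

```text
the job is handed in; nothing more can be done
None
```

I handed the job in with the thermocouple still held upright on the bottom of the thermowell, pushing about 7.7 N with the sheath in by about 12 mm (worked out from arm height and spring force; I didn't look at the black line). It took 14.8 s, and no verdict came back.

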